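Stand the fallen draught screen up and zero the balance

TASK

The L-shaped draught screen beside the balance has been knocked over onto its back. Without gripping or lifting it, gently push its raised foot over with the fingertips so that the screen stands upright on its foot again, about where it was, and leave it standing. Then press the zero key of the balance all the way down and let it go; leave the vial, the weight and the jar alone.

Things in the scene. Friction and masses are not known exactly. Their poses are not given: they have to be found in the camera images.
- screen: Loose L-shaped draught screen, about 0.65 kg, 180 mm wide: white panel 150 mm long, 5 mm thick; heavier steel foot 90 mm long, 6 mm thick, square to it. Origin: middle of the outer heel edge. Axes: x from heel along the panel, z from heel along the foot, y along the heel. It lies on its back, panel flat on the bench, foot straight up; when it stands, x points up and the foot lies flat.
- screen_foot (a point): Middle of the free edge of the screen's foot, on the face towards the panel (90 mm from the heel). Pushed near here, level, towards the screen's own -x with 2 to 4 N, the screen turns about its heel edge, the panel rising, and after some 40 degrees it tips over by itself onto its foot. Low pushes only slide it.
- zero_key (a joint): Travel of the balance's zero key in m: 0 released, 0.006 fully pressed; it springs back by itself; fully down takes about 5 N.
- zero_key_top (a point): Centre of the top face of the round zero key, 30 mm across, which is pressed straight down. It sits on the low front ledge (the robot's side) of the white balance, beside the display. The balance is fixed, 300 by 200 mm, 81 mm high at its round steel pan.
- balance: The fixed top-loading balance; origin at the centre of its underside, x from its front (display and key) to its back, 300 mm long along x, 200 mm wide along y; front ledge 45 mm high.
- vial: Loose small capped glass vial, 28 mm across, 65 mm high, standing beside the screen; origin at the centre of its underside. To be left alone.
- weight: Loose 200 g steel knob weight, 38 mm across, 64 mm high, standing on the other side of the screen; origin at the centre of its underside. To be left alone.
- jar: Loose amber jar with a black lid, 54 mm across, 75 mm high, standing in front of the balance; origin at the centre of its underside. To be left alone.

How it is judged (in metres and radians):
On the way, in this order (a step that is already met when the one before it is completed fails the run):
1. the screen stands upright on its foot (angle between screen's own x axis and vertical below 0.06 rad and height (world z) of screen below 0.01 m and linear speed of screen below 0.03 m/s), for 0.2 s.
2. the zero key is pressed down (at least 5 of its 6 mm) (value of joint zero_key above 0.005 m).
At the end, for the whole second after the job is handed in: The screen stands at rest upright on its foot (within 3.4 degrees), its heel no more than 80 mm from where it was, the zero key is released, and the vial, weight and jar are within 15 mm of where they stood (angle between screen's own x axis and vertical below 0.06 rad and height (world z) of screen below 0.01 m and distance of screen from where it was at the start of the episode below 0.08 m and linear speed of screen below 0.02 m/s and value of joint zero_key below 0.002 m and distance of each of vial, weight, jar from where it was at the start of the episode below 0.015 m); the robot touches nothing.
It fails at once if the screen's heel is lifted off the bench (more than 25 mm) (height (world z) of screen above 0.025 m).
It fails at once if the screen is gripped or shoved hard (over 30 N between fingers and screen) (contact force between the fingers and screen above 30 N).
It fails at once if the vial, weight or jar is moved (15 mm) or tipped (distance of any of vial, weight, jar from where it was at the start of the episode above 0.015 m or angle between any of vial, weight, jar's own z axis and vertical above 0.3 rad).
It also fails if it takes over 48 s, if anything falls off the work surface, if the arm or the gripper's body presses on something with over 40 N, if the wrist force passes 120 N, or if a joint passes its speed limit or range.

ROBOT

A 6-joint arm with a two-finger parallel gripper is mounted at the origin on the work surface. World frame = base frame: x ahead of the robot, y to its left, z up, the work surface at z = 0. Lengths are in mm, angles in rad, forces in N, time in s.
With the tool pointing down it reaches from about 275 to 850 mm from the base axis. Payload 5.2 kg.
Tool frame: the origin (TCP) lies between the finger pads; the fingertips stand 14 mm ahead of it and the grasp point (between the pads) lies 5 mm behind it; z points along the fingers, y is the direction in which the jaws open and shut (so a half turn about z gives the same grasp; the last joint's range is limited). The gripper opens to 85 mm and grips with 20 to 120 N. Pads are 22 mm wide; open, the fingers measure 114 mm over their backs; the gripper's body (76 mm by 85 mm) begins 54 mm behind the grasp point. The pads swing forward as they close: fully open they stand 13 mm farther back than shut.
Start: joints at [-1.434, 0.259, 1.535, -0, 1.348, -0.203], TCP at [183.335, -518.549, 245.31] pointing down, gripper open.
Joint ranges: [-3.14, 3.14], [-0.91, 2.08], [0.19, 2.58], [-1.22, 4.36], [0.22, 2.71], [-3.12, 3.12]. Speed limits (rad/s): [2.57, 2.57, 3.14, 3.14, 3.14, 3.14].

INTERFACE

Orientations are given as [roll, pitch, yaw] about the fixed x, y, z axes, in that order (R = Rz(yaw) Ry(pitch) Rx(roll)).
In Python, from cell import monitor, eyes, bot gives the robot as it stands.
- The arm moves only by the tool apply_moves, never from a script. Its argument "steps" is a list of rows, each an object of numbers: "dx", "dy", "dz": the shift along the tool's x, y, z in m; "rx", "ry", "rz": the turn, a rotation vector about the tool's x, y, z in rad; "gripper": the closure in counts, from 0 (fully open) to 255 (shut). In form: [{"dx": .., "dy": .., "dz": .., "rx": .., "ry": .., "rz": .., "gripper": ..}, ...]. A call has exactly 10 rows; each row shifts and turns the commanded pose from where the row before left it, along the tool's axes as they then stand; what a row does not reach is not made up. A row lasts 1/8 s, in which the tool goes at most 62.5 mm and 10.7 degrees, less where a joint would pass 70% of its speed; a pose out of reach is approached as far as the arm can. A call with a gripper value outside its range is refused whole. The fingers move at their own pace and stop on an object; "force" is the grip in N (left out, the last holds). Time passes only in rows, so rows that do not move let the fingers close, or fill a call up. It gives the time, the measured TCP pose, the force and the opening at its end, in the units of the state.
- monitor.get_state(): the state, without advancing time (a new reading comes with each control period).
- eyes.snapshot(name): name is "side" or "top"; returns a dict with "image" (400x640x3 uint8, red, green, blue), "fx", "fy", "cx", "cy" (pixels), "k1" (the pictures are not rectified: a ray, as slopes to the right and down, at radius r is drawn at 1 + k1 r^2 times it, then the intrinsics apply), "extrinsics" (4x4, takes a point from world to camera coordinates). Camera axes: x right, y down, z forward; pixel columns grow to the right and rows downward; lengths in mm; the calibration is good to about 2 mm. A picture is of the moment at which its call begins. There is no depth.
- bot.close_job(): hands the job in, once; it reports no verdict.
The state is a dict: "time_s": time; "joints": joint angles; "qd": joint speeds; "joint_efforts": joint torques, N m; "tcp_pos": TCP position; "tool_rot": TCP orientation; "ft_force": force on the tool from outside, world axes, zero at the start; "torque": the same for the moment, N m; "width": opening from 0.0 (shut) to 1.0 (fully open).
Only numpy, scipy, OpenCV 4.12 (cv2) and the standard library are available. Lean on these libraries where they do the work, as an engineer would, in place of code of your own. Each camera call takes 0.05 s, during which the arm holds its last target.

## Working session

There is one attempt and no reset: what is moved stays moved. The work goes in short steps, Python scripts to look and compute and a tool call to move; the robot and the scene stay as the last step left them, time stands still between calls to the robot, and variables do not carry over. Pictures are saved under pics/ and viewed, and the job is handed in when it is done.

Besides the shell and the picture viewer there is one more tool, called after "Emit:" by a JSON object that holds its "op" and its "data", one argument or row to a line. apply_moves: Moves the arm, as the interface text tells. Its arguments: {"type":"object","properties":{"steps":{"type":"array","items":{"type":"object","properties":{"dx":{"type":"number"},"dy":{"type":"number"},"dz":{"type":"number"},"rx":{"type":"number"},"ry":{"type":"number"},"rz":{"type":"number"},"gripper":{"type":"number"}}}},"force":{"type":"number"}},"required":["steps"]}

```bash
ls; mkdir -p pics
python3 - <<'E'
from cell import monitor, eyes, bot
import cv2,numpy as np
print(monitor.get_state())
for n in("side","top"):
    s=eyes.snapshot(n); cv2.imwrite(f"pics/{n}0.png",s["image"][:,:,::-1])
    print(n,s["fx"],s["fy"],s["cx"],s["cy"],s["k1"],np.round(s["extrinsics"],4).tolist())
E
```

```text
pics
{'time_s': 0.0, 'joints': array([-1.43381456e+00,  2.59327873e-01,  1.53607926e+00, -4.85190664e-06,
        1.34795911e+00, -2.02800121e-01]), 'qd': array([ 3.08123307e-04, -2.19403126e-03,  4.88842602e-04, -7.17161794e-04,
       -8.47148718e-05, -7.67989364e-04]), 'joint_efforts': array([-3.32774325e-03, -4.46043956e+01, -2.90568531e+01, -5.71657474e-04,
        1.20326149e-02, -2.04913727e-05]), 'tcp_pos': array([ 183.25742622, -518.05523244,  244.48432164]), 'tool_rot': array([-3.13985446e+00, -3.52590072e-04,  3.39782658e-01]), 'ft_force': array([-0.60351814,  0.17556572,  0.68524133]), 'torque': array([-0.04610278, -0.03025625,  0.00846408]), 'width': 0.9994989304891266}
side 376.8019222594438 376.8019222594438 318.8828899033875 195.4976006320214 0.011428590051360423 [[0.9868, -0.162, -0.0014, -566.1863], [-0.1108, -0.6684, -0.7355, 184.8703], [0.1182, 0.7259, -0.6775, 886.9661], [0.0, 0.0, 0.0, 1.0]]
top 398.44012597936074 398.44012597936074 322.6872249905076 195.53604498405326 -0.06447998893118789 [[-0.0067, -0.9995, -0.0318, 92.1641], [-0.9982, 0.0086, -0.059, 575.9548], [0.0593, 0.0313, -0.9978, 1156.1337], [0.0, 0.0, 0.0, 1.0]]
```

View pics/side0.png

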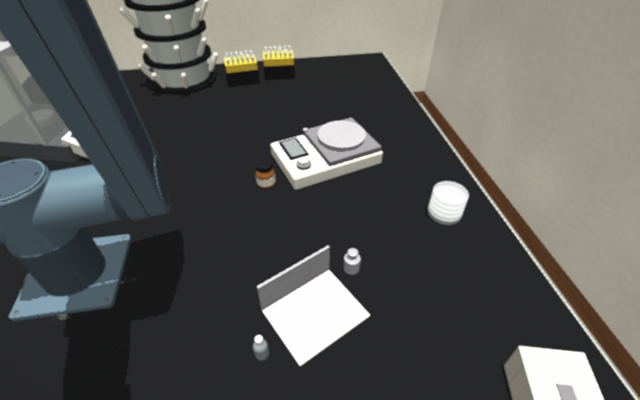

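View pics/top0.png

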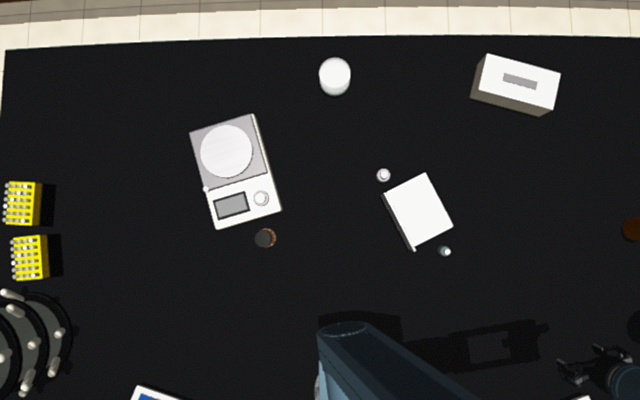

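The side view shows the screen at about (315,310), with its foot standing up along its left/back edge. The weight or vial is at (352,262) and (261,347), the jar at (265,173) and the zero key at (304,163). In the top view the panel is at (420,210) with the foot edge running (383,193)–(415,250), and the key is at (261,198).

```bash
cat > h.py <<'E'
from cell import monitor, eyes, bot
import cv2,numpy as np
def ray(s,px):
    K=np.array([[s["fx"],0,s["cx"]],[0,s["fy"],s["cy"]],[0,0,1]])
    p=np.array(px,float); d=((p-[s["cx"],s["cy"]])/[s["fx"],s["fy"]])
    u=d.copy()
    for _ in range(20): u=d/(1+s["k1"]*(u@u))
    E=np.array(s["extrinsics"]);R=E[:3,:3];t=E[:3,3]
    return -R.T@t, R.T@np.array([u[0],u[1],1])
def plane(s,px,z):
    o,d=ray(s,px); return o+d*(z-o[2])/d[2]
def proj(s,P):
    E=np.array(s["extrinsics"]);c=E[:3,:3]@np.array(P,float)+E[:3,3];u=c[:2]/c[2]
    u=u*(1+s["k1"]*(u@u)); return u*[s["fx"],s["fy"]]+[s["cx"],s["cy"]]
E
python3 - <<'E'
from h import *
T=eyes.snapshot("top");S=eyes.snapshot("side")
def crop(s,x,y,w,h,k,n):
    cv2.imwrite(n,cv2.resize(s["image"][y:y+h,x:x+w,::-1],None,fx=k,fy=k,interpolation=cv2.INTER_CUBIC))
crop(T,365,160,100,100,6,"pics/t1.png");crop(S,240,235,140,140,4,"pics/s1.png")
crop(T,180,105,115,150,4,"pics/t2.png");crop(S,245,115,145,80,5,"pics/s2.png")
for n,s,roi in(("T",T,(365,160,100,100)),("S",S,(240,235,140,140))):
    x,y,w,h=roi;g=s["image"][y:y+h,x:x+w].min(2)
    m=(g>200).astype(np.uint8)
    c=max(cv2.findContours(m,0,2)[0],key=cv2.contourArea)
    a=cv2.approxPolyDP(c,4,True)[:,0]+[x,y];print(n,a.tolist())
    for p in a: print(np.round(plane(s,p,5),1))
E
```

```text
T [[425, 173], [384, 193], [414, 250], [414, 245], [452, 225]]
[ 642.1 -217.4    5. ]
[583.4 -94.3   5. ]
[ 414.2 -180.3    5. ]
[ 428.9 -180.5    5. ]
[ 486.8 -294.2    5. ]
S [[328, 270], [263, 310], [299, 364], [369, 315]]
[581.1 -87.9   5. ]
[ 424.4 -167.9    5. ]
[ 486.6 -294.9    5. ]
[ 646.3 -216.4    5. ]
```

View pics/t1.png

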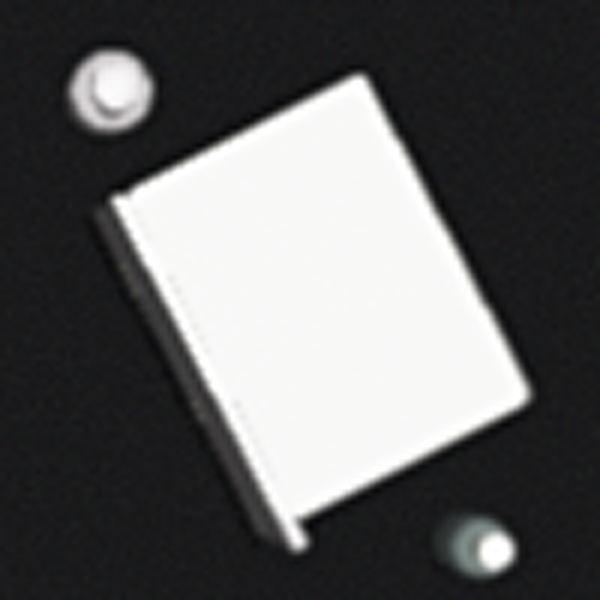

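View pics/s1.png

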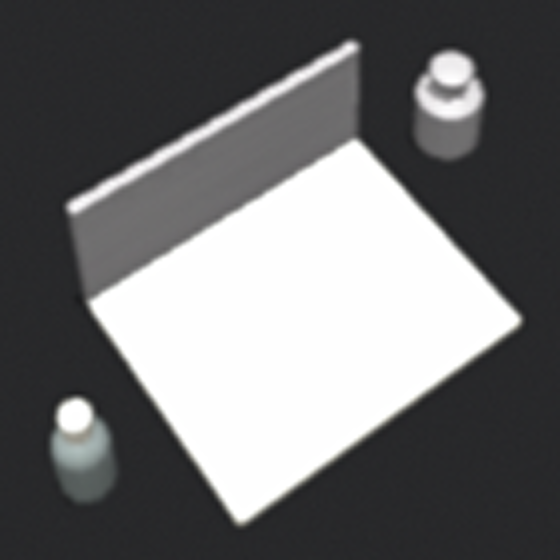

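View pics/t2.png

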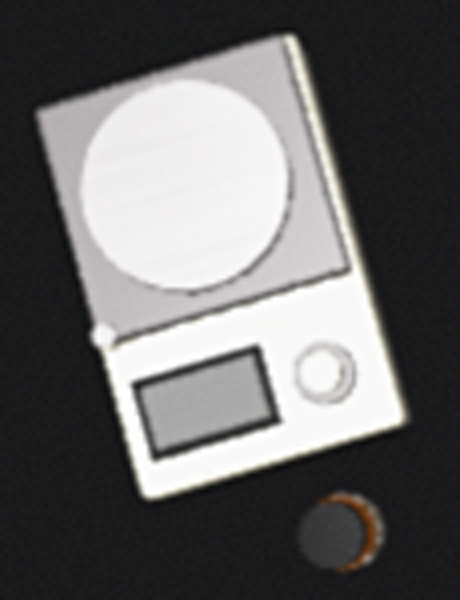

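View pics/s2.png

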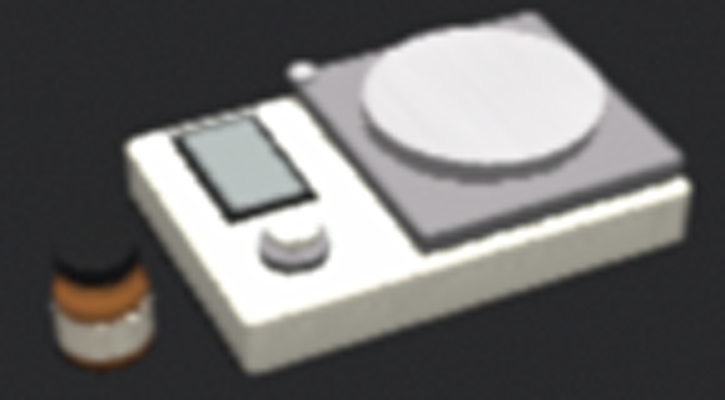

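Run:
```python
from h import *
T=eyes.snapshot("top");S=eyes.snapshot("side")
def tri(a,b):
    o1,d1=ray(T,a);o2,d2=ray(S,b)
    A=np.stack([d1,-d2],1);k=np.linalg.lstsq(A,o2-o1,rcond=None)[0]
    p,q=o1+k[0]*d1,o2+k[1]*d2; return np.round((p+q)/2,1),round(np.linalg.norm(p-q),1)
print("foot top A(far)",tri((365+112/6,160+200/6),(240+355/4,235+44/4)))
print("foot top B(near)",tri((365+302/6,160+549/6),(240+70/4,235+208/4)))
print("heel inner S",[np.round(plane(S,(240+a/4,235+b/4),5),1) for a,b in((355,140),(90,300))])
print("foot top T z90",[np.round(plane(T,(365+a/6,160+b/6),90),1) for a,b in((112,200),(302,549),(290,546))])
print("weight top",tri((365+118/6,160+88/6),(240+453/4,235+62/4)), "base",plane(S,(240+448/4,235+148/4),0))
print("vial top",tri((365+494/6,160+549/6),(240+75/4,235+405/4)))
print("key top",tri((180+323/4,105+371/4),(245+297/5,115+236/5)))
print("jar lid",tri((180+333/4,105+536/4),(245+95/5,115+258/5)))
for n,p in(("edge L",(135,150)),("frontR",(250,322))): print(n,plane(S,(245+p[0]/5,115+p[1]/5),45))
for z in(48,52,56): print(z,plane(T,(180+323/4,105+371/4),z),plane(S,(245+297/5,115+236/5),z))
```

```text
foot top A(far) (array([579.8, -83.5,  87.4]), np.float64(5.1))
foot top B(near) (array([ 419.5, -167. ,   91.1]), np.float64(5.3))
heel inner S [array([582.9, -88.2,   5. ]), array([ 423.3, -167.7,    5. ])]
foot top T z90 [array([577. , -82.9,  90. ]), array([ 416.7, -167.3,   90. ]), array([ 418.1, -161.8,   90. ])]
weight top (array([634.4, -89.8,  68.2]), np.float64(6.5)) base [636.72547355 -99.19138749   0.        ]
vial top (array([ 416.2, -260.4,   70.5]), np.float64(3.9))
key top (array([571.8, 264. ,  58.1]), np.float64(4.6))
jar lid (array([453.9, 255.8,  63.3]), np.float64(4.0))
edge L [486.65001162 385.72377185  45.        ]
frontR [538.95143597 206.12104909  45.        ]
48 [570.02190801 266.04521992  48.        ] [575.52904576 276.90290226  48.        ]
52 [569.80134756 265.29222164  52.        ] [574.94094635 271.73552992  52.        ]
56 [569.58078711 264.53922336  56.        ] [574.35284695 266.56815759  56.        ]
```

Emit:
{"op": "apply_moves", "data": {
  "steps": [
    {"dx": 0.0435, "dy": -0.0224, "gripper": 128},
    {"dx": 0.0435, "dy": -0.0224, "gripper": 128},
    {"dx": 0.0435, "dy": -0.0224, "gripper": 128},
    {"dx": 0.0435, "dy": -0.0224, "gripper": 128},
    {"dx": 0.0435, "dy": -0.0224, "gripper": 128},
    {"dx": 0.0435, "dy": -0.0224, "gripper": 128},
    {"dx": 0.0435, "dy": -0.0224, "gripper": 128},
    {"dx": 0.0435, "dy": -0.0224, "gripper": 128},
    {"dx": 0.0435, "dy": -0.0224, "gripper": 128},
    {"dx": 0.0435, "dy": -0.0224, "gripper": 128}
  ],
  "force": 20
}}

```text
invalid input
```

Emit:
{"op": "apply_moves", "data": {
  "steps": [
    {"rz": -0.171, "gripper": 128},
    {"rz": -0.171, "gripper": 128},
    {"rz": -0.171, "gripper": 128},
    {"rz": -0.171, "gripper": 128},
    {"rz": -0.171, "gripper": 128},
    {"rz": -0.171, "gripper": 128},
    {"rz": -0.171, "gripper": 128},
    {"rz": -0.171, "gripper": 128},
    {"rz": -0.171, "gripper": 128},
    {"rz": -0.171, "gripper": 128}
  ]
}}

```text
invalid input
```

Emit:
{"op": "apply_moves", "data": {
  "steps": [
    {"dx": 0.0435, "dy": -0.0224, "dz": 0, "rx": 0, "ry": 0, "rz": 0, "gripper": 128},
    {"dx": 0.0435, "dy": -0.0224, "dz": 0, "rx": 0, "ry": 0, "rz": 0, "gripper": 128},
    {"dx": 0.0435, "dy": -0.0224, "dz": 0, "rx": 0, "ry": 0, "rz": 0, "gripper": 128},
    {"dx": 0.0435, "dy": -0.0224, "dz": 0, "rx": 0, "ry": 0, "rz": 0, "gripper": 128},
    {"dx": 0.0435, "dy": -0.0224, "dz": 0, "rx": 0, "ry": 0, "rz": 0, "gripper": 128},
    {"dx": 0.0435, "dy": -0.0224, "dz": 0, "rx": 0, "ry": 0, "rz": 0, "gripper": 128},
    {"dx": 0.0435, "dy": -0.0224, "dz": 0, "rx": 0, "ry": 0, "rz": 0, "gripper": 128},
    {"dx": 0.0435, "dy": -0.0224, "dz": 0, "rx": 0, "ry": 0, "rz": 0, "gripper": 128},
    {"dx": 0.0435, "dy": -0.0224, "dz": 0, "rx": 0, "ry": 0, "rz": 0, "gripper": 128},
    {"dx": 0.0435, "dy": -0.0224, "dz": 0, "rx": 0, "ry": 0, "rz": 0, "gripper": 128}
  ]
}}

```text
time_s: 1.55
tcp_pos: [519.8, -161.1, 245.4]
tool_rot: [3.141, -0.0, 0.34]
ft_force: [0.7, -0.5, -0.2]
width: 0.503
```

Emit:
{"op": "apply_moves", "data": {
  "steps": [
    {"dx": 0, "dy": 0, "dz": 0, "rx": 0, "ry": 0, "rz": -0.1707, "gripper": 128},
    {"dx": 0, "dy": 0, "dz": 0, "rx": 0, "ry": 0, "rz": -0.1707, "gripper": 128},
    {"dx": 0, "dy": 0, "dz": 0, "rx": 0, "ry": 0, "rz": -0.1707, "gripper": 128},
    {"dx": 0, "dy": 0, "dz": 0, "rx": 0, "ry": 0, "rz": -0.1707, "gripper": 128},
    {"dx": 0, "dy": 0, "dz": 0, "rx": 0, "ry": 0, "rz": -0.1707, "gripper": 128},
    {"dx": 0, "dy": 0, "dz": 0, "rx": 0, "ry": 0, "rz": -0.1707, "gripper": 128},
    {"dx": 0, "dy": 0, "dz": 0, "rx": 0, "ry": 0, "rz": -0.1707, "gripper": 128},
    {"dx": 0, "dy": 0, "dz": 0, "rx": 0, "ry": 0, "rz": -0.1707, "gripper": 128},
    {"dx": 0, "dy": 0, "dz": 0, "rx": 0, "ry": 0, "rz": -0.1707, "gripper": 128},
    {"dx": 0, "dy": 0, "dz": 0, "rx": 0, "ry": 0, "rz": -0.1707, "gripper": 128}
  ]
}}

```text
time_s: 2.8
tcp_pos: [518.7, -162.3, 245.2]
tool_rot: [-3.142, -0.0, 2.052]
ft_force: [0.6, -0.7, -0.2]
width: 0.502
```

Emit:
{"op": "apply_moves", "data": {
  "steps": [
    {"dx": 0, "dy": 0, "dz": 0.03, "rx": 0, "ry": 0, "rz": 0, "gripper": 128},
    {"dx": 0, "dy": 0, "dz": 0.03, "rx": 0, "ry": 0, "rz": 0, "gripper": 128},
    {"dx": 0, "dy": 0, "dz": 0.03, "rx": 0, "ry": 0, "rz": 0, "gripper": 128},
    {"dx": 0, "dy": 0, "dz": 0.03, "rx": 0, "ry": 0, "rz": 0, "gripper": 128},
    {"dx": 0, "dy": 0, "dz": 0.02, "rx": 0, "ry": 0, "rz": 0, "gripper": 128},
    {"dx": 0, "dy": 0, "dz": 0.012, "rx": 0, "ry": 0, "rz": 0, "gripper": 128},
    {"dx": 0, "dy": 0, "dz": 0.005, "rx": 0, "ry": 0, "rz": 0, "gripper": 128},
    {"dx": 0, "dy": 0, "dz": 0, "rx": 0, "ry": 0, "rz": 0, "gripper": 128},
    {"dx": 0, "dy": 0, "dz": 0, "rx": 0, "ry": 0, "rz": 0, "gripper": 128},
    {"dx": 0, "dy": 0, "dz": 0, "rx": 0, "ry": 0, "rz": 0, "gripper": 128}
  ]
}}

```text
time_s: 4.05
tcp_pos: [519.2, -162.6, 89.0]
tool_rot: [3.141, 0.001, 2.047]
ft_force: [-0.4, -0.8, 0.3]
width: 0.498
```

```bash
cat > look.py <<'E'
import sys
from h import *
t=sys.argv[1]
S=eyes.snapshot("side");T=eyes.snapshot("top")
a=S["image"][190:390,220:420,::-1];b=T["image"][100:300,320:520,::-1]
cv2.imwrite(f"pics/{t}.png",cv2.resize(np.hstack([a,b]),(800,400),interpolation=cv2.INTER_CUBIC))
s=monitor.get_state();print(s["time_s"],np.round(s["tcp_pos"],1),np.round(s["tool_rot"],3),np.round(s["ft_force"],1),s["width"])
E
python3 look.py l1
```

```text
4.15 [ 519.  -162.5   88.8] [3.141e+00 1.000e-03 2.047e+00] [ 0.2 -0.1  0.1] 0.5000858149560081
```

View pics/l1.png

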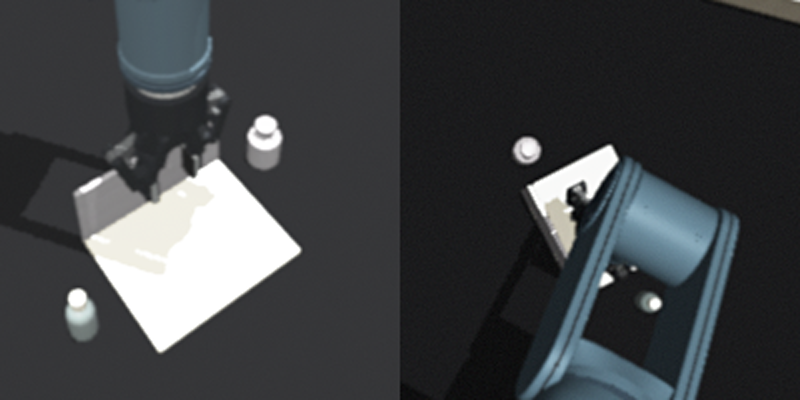

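Both fingers are inside the L, about 30 mm short of the foot. The tips are at about (296,289) and (315,275) in the side view.

Run:
```python
from h import *
S=eyes.snapshot("side")
for z in(70,75,80,85,90):
    print(z,proj(S,(497,-174,z)),proj(S,(541,-150,z)))
cv2.imwrite("pics/c2.png",cv2.resize(S["image"][240:310,260:350,::-1],None,fx=8,fy=8,interpolation=cv2.INTER_CUBIC))
```

```text
70 [295.59922229 290.57355873] [315.02368977 277.92216716]
75 [295.4936015  289.18637317] [315.00386116 276.52125363]
80 [295.38704255 287.78699185] [314.98386152 275.10836961]
85 [295.27953279 286.37525188] [314.9636886  273.68335965]
90 [295.17105934 284.95098747] [314.94334013 272.24606557]
```

View pics/c2.png

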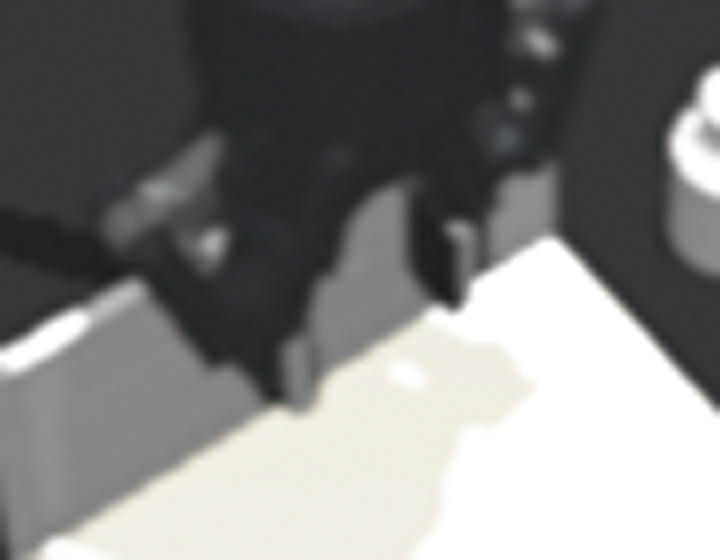

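Emit:
{"op": "apply_moves", "data": {
  "steps": [
    {"dx": 0.004, "dy": 0, "dz": 0, "rx": 0, "ry": 0, "rz": 0, "gripper": 128},
    {"dx": 0.004, "dy": 0, "dz": 0, "rx": 0, "ry": 0, "rz": 0, "gripper": 128},
    {"dx": 0.004, "dy": 0, "dz": 0, "rx": 0, "ry": 0, "rz": 0, "gripper": 128},
    {"dx": 0.004, "dy": 0, "dz": 0, "rx": 0, "ry": 0, "rz": 0, "gripper": 128},
    {"dx": 0.003, "dy": 0, "dz": 0, "rx": 0, "ry": 0, "rz": 0, "gripper": 128},
    {"dx": 0.003, "dy": 0, "dz": 0, "rx": 0, "ry": 0, "rz": 0, "gripper": 128},
    {"dx": 0.003, "dy": 0, "dz": 0, "rx": 0, "ry": 0, "rz": 0, "gripper": 128},
    {"dx": 0.003, "dy": 0, "dz": 0, "rx": 0, "ry": 0, "rz": 0, "gripper": 128},
    {"dx": 0.003, "dy": 0, "dz": 0, "rx": 0, "ry": 0, "rz": 0, "gripper": 128},
    {"dx": 0.003, "dy": 0, "dz": 0, "rx": 0, "ry": 0, "rz": 0, "gripper": 128}
  ]
}}

```text
time_s: 5.45
tcp_pos: [503.4, -132.3, 88.5]
tool_rot: [3.141, 0.001, 2.047]
ft_force: [1.1, -1.9, 0.7]
width: 0.498
```

```bash
python3 look.py l2
```

```text
5.55 [ 503.2 -131.9   88.4] [3.141 0.    2.047] [ 0.  -1.7 -0.4] 0.49951910992398924
```

View pics/l2.png

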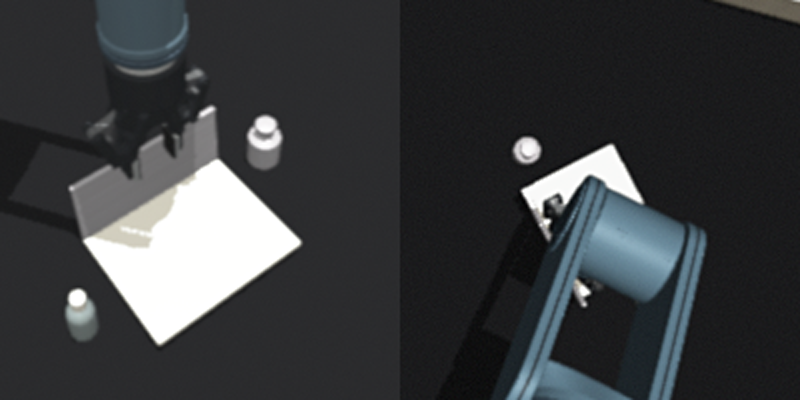

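The fingers touch the foot. The panel's far corner has moved from row 352 to 344 in the crop, so it is rising, and the heel has not moved. Force is about 2 N, so I'll keep going along the arc.

Emit:
{"op": "apply_moves", "data": {
  "steps": [
    {"dx": 0.004, "dy": 0, "dz": 0.0002, "rx": 0, "ry": 0, "rz": 0, "gripper": 128},
    {"dx": 0.004, "dy": 0, "dz": 0.0005, "rx": 0, "ry": 0, "rz": 0, "gripper": 128},
    {"dx": 0.004, "dy": 0, "dz": 0.0007, "rx": 0, "ry": 0, "rz": 0, "gripper": 128},
    {"dx": 0.004, "dy": 0, "dz": 0.0009, "rx": 0, "ry": 0, "rz": 0, "gripper": 128},
    {"dx": 0.004, "dy": 0, "dz": 0.0011, "rx": 0, "ry": 0, "rz": 0, "gripper": 128},
    {"dx": 0.004, "dy": 0, "dz": 0.0013, "rx": 0, "ry": 0, "rz": 0, "gripper": 128},
    {"dx": 0.004, "dy": 0, "dz": 0.0015, "rx": 0, "ry": 0, "rz": 0, "gripper": 128},
    {"dx": 0.003, "dy": 0, "dz": 0.0015, "rx": 0, "ry": 0, "rz": 0, "gripper": 128},
    {"dx": 0, "dy": 0, "dz": 0, "rx": 0, "ry": 0, "rz": 0, "gripper": 128},
    {"dx": 0, "dy": 0, "dz": 0, "rx": 0, "ry": 0, "rz": 0, "gripper": 128}
  ]
}}

```text
time_s: 6.8
tcp_pos: [488.9, -104.7, 80.5]
tool_rot: [-3.141, -0.0, 2.047]
ft_force: [-0.3, -1.5, -0.1]
width: 0.498
```

```bash
python3 look.py l3
```

```text
6.9 [ 489.  -104.8   80.6] [-3.141  0.     2.047] [ 0.2 -0.7 -0.6] 0.49850845111096687
```

View pics/l3.png

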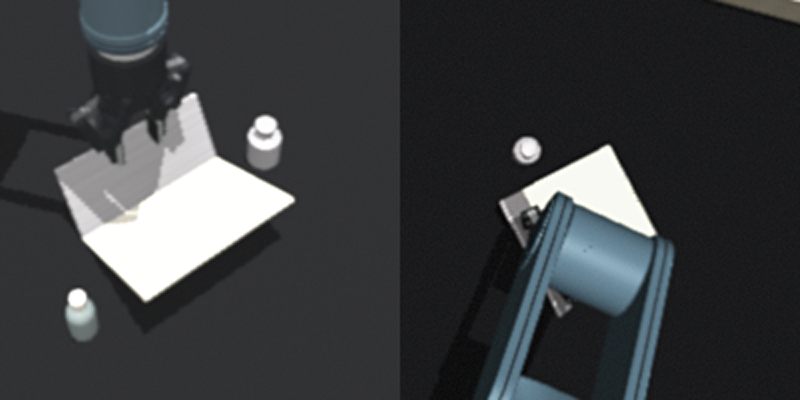

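Tilt is now about 25°, with the heel still in place.

Emit:
{"op": "apply_moves", "data": {
  "steps": [
    {"dx": 0.004, "dy": 0, "dz": 0.0018, "rx": 0, "ry": 0, "rz": 0, "gripper": 128},
    {"dx": 0.004, "dy": 0, "dz": 0.002, "rx": 0, "ry": 0, "rz": 0, "gripper": 128},
    {"dx": 0.004, "dy": 0, "dz": 0.0022, "rx": 0, "ry": 0, "rz": 0, "gripper": 128},
    {"dx": 0.004, "dy": 0, "dz": 0.0025, "rx": 0, "ry": 0, "rz": 0, "gripper": 128},
    {"dx": 0.004, "dy": 0, "dz": 0.0028, "rx": 0, "ry": 0, "rz": 0, "gripper": 128},
    {"dx": 0.004, "dy": 0, "dz": 0.003, "rx": 0, "ry": 0, "rz": 0, "gripper": 128},
    {"dx": 0.006, "dy": 0, "dz": 0.003, "rx": 0, "ry": 0, "rz": 0, "gripper": 128},
    {"dx": 0.008, "dy": 0, "dz": 0.003, "rx": 0, "ry": 0, "rz": 0, "gripper": 128},
    {"dx": 0.008, "dy": 0, "dz": 0.003, "rx": 0, "ry": 0, "rz": 0, "gripper": 128},
    {"dx": 0.008, "dy": 0, "dz": 0, "rx": 0, "ry": 0, "rz": 0, "gripper": 128}
  ]
}}

```text
time_s: 8.15
tcp_pos: [463.7, -55.9, 57.0]
tool_rot: [-3.141, -0.001, 2.047]
ft_force: [0.4, 0.4, 0.0]
width: 0.496
```

```bash
python3 look.py l4
```

```text
8.25 [463.5 -55.7  57.2] [-3.141e+00 -1.000e-03  2.048e+00] [0.  0.5 1.1] 0.4933064456953628
```

View pics/l4.png

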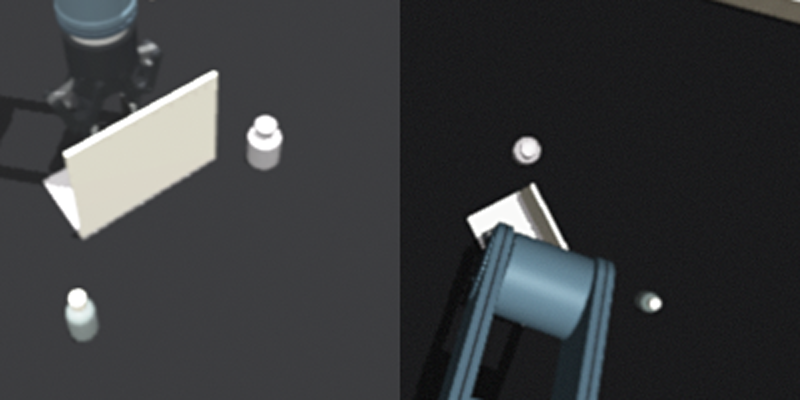

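The screen stands upright and the heel line is in about the same place. The force reading is about 0, the fingers are clear above the foot, and the neighbours have not moved. Next I back away forward and up, then shut the gripper and go above the key.

Emit:
{"op": "apply_moves", "data": {
  "steps": [
    {"dx": 0.01, "dy": 0, "dz": -0.005, "rx": 0, "ry": 0, "rz": 0, "gripper": 128},
    {"dx": 0.015, "dy": 0, "dz": -0.01, "rx": 0, "ry": 0, "rz": 0, "gripper": 128},
    {"dx": 0.015, "dy": 0, "dz": -0.02, "rx": 0, "ry": 0, "rz": 0, "gripper": 128},
    {"dx": 0.01, "dy": 0, "dz": -0.03, "rx": 0, "ry": 0, "rz": 0, "gripper": 128},
    {"dx": 0, "dy": 0, "dz": -0.03, "rx": 0, "ry": 0, "rz": 0, "gripper": 255},
    {"dx": 0, "dy": 0, "dz": -0.03, "rx": 0, "ry": 0, "rz": 0, "gripper": 255},
    {"dx": 0, "dy": 0, "dz": -0.03, "rx": 0, "ry": 0, "rz": 0, "gripper": 255},
    {"dx": 0, "dy": 0, "dz": -0.025, "rx": 0, "ry": 0, "rz": 0, "gripper": 255},
    {"dx": 0, "dy": 0, "dz": 0, "rx": 0, "ry": 0, "rz": 0, "gripper": 255},
    {"dx": 0, "dy": 0, "dz": 0, "rx": 0, "ry": 0, "rz": 0, "gripper": 255}
  ]
}}

```text
time_s: 9.5
tcp_pos: [440.6, -11.6, 236.9]
tool_rot: [-3.141, -0.0, 2.047]
ft_force: [-0.3, -0.3, 0.2]
width: -0.002
```

Emit:
{"op": "apply_moves", "data": {
  "steps": [
    {"dx": 0.0185, "dy": 0.0244, "dz": 0, "rx": 0, "ry": 0, "rz": 0, "gripper": 255},
    {"dx": 0.0185, "dy": 0.0244, "dz": 0, "rx": 0, "ry": 0, "rz": 0, "gripper": 255},
    {"dx": 0.0185, "dy": 0.0244, "dz": 0, "rx": 0, "ry": 0, "rz": 0, "gripper": 255},
    {"dx": 0.0185, "dy": 0.0244, "dz": 0, "rx": 0, "ry": 0, "rz": 0, "gripper": 255},
    {"dx": 0.0185, "dy": 0.0244, "dz": 0, "rx": 0, "ry": 0, "rz": 0, "gripper": 255},
    {"dx": 0.0185, "dy": 0.0244, "dz": 0, "rx": 0, "ry": 0, "rz": 0, "gripper": 255},
    {"dx": 0.0185, "dy": 0.0244, "dz": 0, "rx": 0, "ry": 0, "rz": 0, "gripper": 255},
    {"dx": 0.0185, "dy": 0.0244, "dz": 0, "rx": 0, "ry": 0, "rz": 0, "gripper": 255},
    {"dx": 0.0185, "dy": 0.0244, "dz": 0, "rx": 0, "ry": 0, "rz": 0, "gripper": 255},
    {"dx": 0.0185, "dy": 0.0244, "dz": 0, "rx": 0, "ry": 0, "rz": 0, "gripper": 255}
  ]
}}

```text
time_s: 10.75
tcp_pos: [572.9, 264.9, 235.4]
tool_rot: [-3.138, -0.001, 2.047]
ft_force: [0.6, -0.7, -0.2]
width: 0.002
```

```bash
python3 look.py l5
```

```text
10.85 [573.3 266.4 235.1] [-3.139e+00 -1.000e-03  2.049e+00] [ 0.2 -1.  -0.5] 0.0037631722091382323
```

View pics/l5.png

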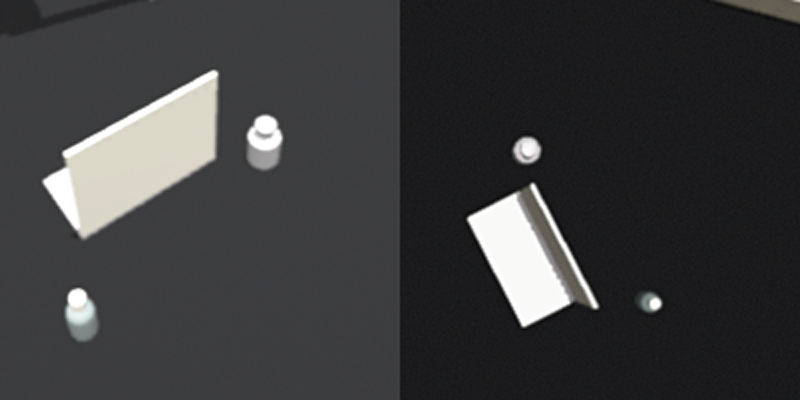

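The screen is free and upright; the vial, weight and heel line are where they were. Now down onto the key.

Emit:
{"op": "apply_moves", "data": {
  "steps": [
    {"dx": 0, "dy": 0, "dz": 0.025, "rx": 0, "ry": 0, "rz": 0, "gripper": 255},
    {"dx": 0, "dy": 0, "dz": 0.025, "rx": 0, "ry": 0, "rz": 0, "gripper": 255},
    {"dx": 0, "dy": 0, "dz": 0.025, "rx": 0, "ry": 0, "rz": 0, "gripper": 255},
    {"dx": 0, "dy": 0, "dz": 0.025, "rx": 0, "ry": 0, "rz": 0, "gripper": 255},
    {"dx": 0, "dy": 0, "dz": 0.02, "rx": 0, "ry": 0, "rz": 0, "gripper": 255},
    {"dx": 0, "dy": 0, "dz": 0.015, "rx": 0, "ry": 0, "rz": 0, "gripper": 255},
    {"dx": 0, "dy": 0, "dz": 0.01, "rx": 0, "ry": 0, "rz": 0, "gripper": 255},
    {"dx": 0, "dy": 0, "dz": 0.007, "rx": 0, "ry": 0, "rz": 0, "gripper": 255},
    {"dx": 0, "dy": 0, "dz": 0, "rx": 0, "ry": 0, "rz": 0, "gripper": 255},
    {"dx": 0, "dy": 0, "dz": 0, "rx": 0, "ry": 0, "rz": 0, "gripper": 255}
  ]
}}

```text
time_s: 12.1
tcp_pos: [573.9, 264.2, 86.0]
tool_rot: [3.14, 0.0, 2.047]
ft_force: [-0.7, -0.6, 0.1]
width: 0.004
```

```bash
sed -e 's/190:390,220:420/90:210,240:400/;s/100:300,320:520/100:260,170:290/;s/np.hstack(\[a,b\]),(800,400)/a,(800,600)/' look.py > look2.py; python3 look2.py k1
```

```text
12.2 [573.9 264.2  86. ] [3.14  0.    2.047] [ 0.2  0.9 -0.8] 0.0035214617767177487
```

View pics/k1.png

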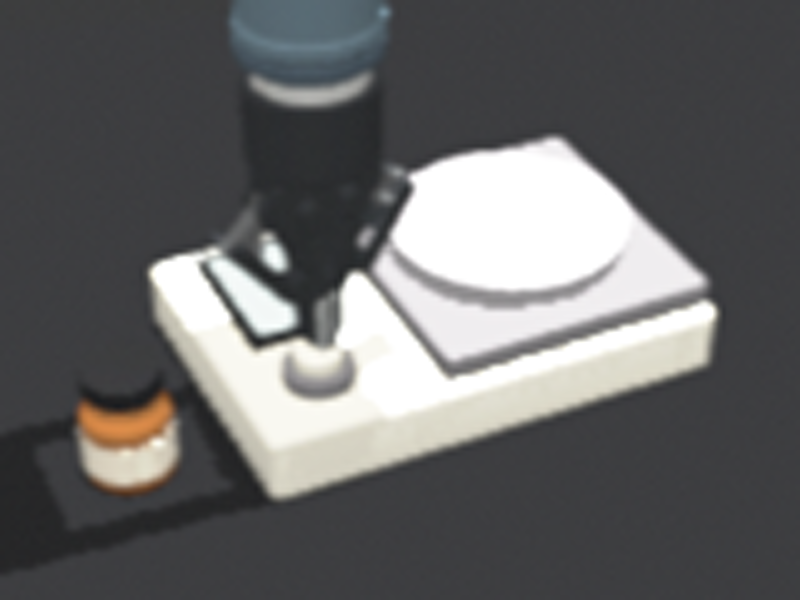

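The fingertips are over the key: tip at (323,345), key top at (318,360) in the crop. That leaves about 14 mm to go.

Emit:
{"op": "apply_moves", "data": {
  "steps": [
    {"dx": 0, "dy": 0, "dz": 0.004, "rx": 0, "ry": 0, "rz": 0, "gripper": 255},
    {"dx": 0, "dy": 0, "dz": 0.004, "rx": 0, "ry": 0, "rz": 0, "gripper": 255},
    {"dx": 0, "dy": 0, "dz": 0.002, "rx": 0, "ry": 0, "rz": 0, "gripper": 255},
    {"dx": 0, "dy": 0, "dz": 0.002, "rx": 0, "ry": 0, "rz": 0, "gripper": 255},
    {"dx": 0, "dy": 0, "dz": 0.001, "rx": 0, "ry": 0, "rz": 0, "gripper": 255},
    {"dx": 0, "dy": 0, "dz": 0.001, "rx": 0, "ry": 0, "rz": 0, "gripper": 255},
    {"dx": 0, "dy": 0, "dz": 0.001, "rx": 0, "ry": 0, "rz": 0, "gripper": 255},
    {"dx": 0, "dy": 0, "dz": 0.001, "rx": 0, "ry": 0, "rz": 0, "gripper": 255},
    {"dx": 0, "dy": 0, "dz": 0, "rx": 0, "ry": 0, "rz": 0, "gripper": 255},
    {"dx": 0, "dy": 0, "dz": 0, "rx": 0, "ry": 0, "rz": 0, "gripper": 255}
  ]
}}

```text
time_s: 13.45
tcp_pos: [574.1, 264.3, 74.6]
tool_rot: [3.138, 0.001, 2.047]
ft_force: [-11.0, -3.3, 33.6]
width: -0.003
```

```bash
python3 look2.py k2
```

```text
13.55 [574.1 264.3  74.6] [3.138e+00 1.000e-03 2.047e+00] [-10.8  -3.8  32.8] -0.005739415183986382
```

View pics/k2.png

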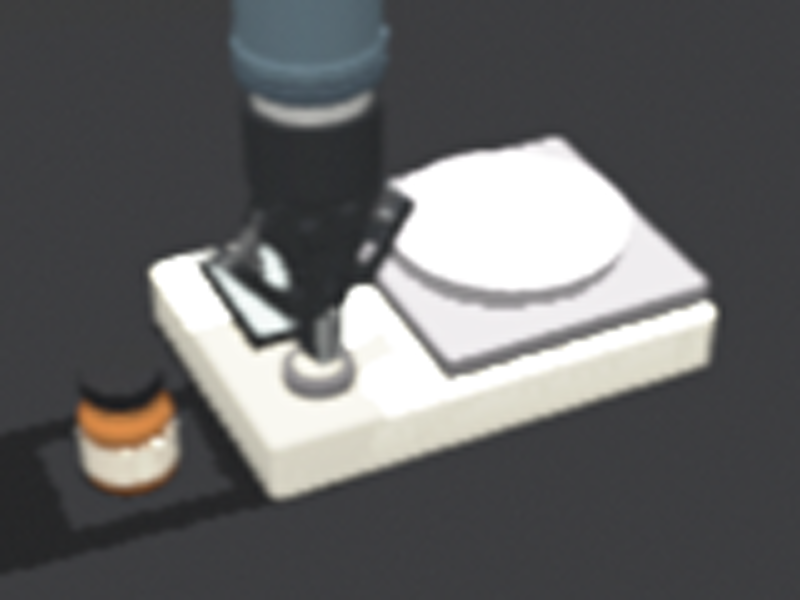

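Run:
```python
from h import *
S=eyes.snapshot("side");T=eyes.snapshot("top")
a=cv2.imread("pics/k1.png")[250:450,200:460];b=cv2.imread("pics/k2.png")[250:450,200:460]
cv2.imwrite("pics/k3.png",cv2.resize(np.vstack([np.hstack([a,b])]),(800,308)))
cv2.imwrite("pics/k4.png",cv2.resize(T["image"][90:250,170:330,::-1],(600,600),interpolation=cv2.INTER_CUBIC))
# key edges
for n in("k1","k2"):
    im=cv2.imread(f"pics/{n}.png",0); print(n,im[330:410:4,300].tolist(),im[330:410:4,340].tolist())
im=cv2.resize(cv2.imread("pics/side0.png",0)[90:210,240:400],(800,600),interpolation=cv2.INTER_CUBIC);print(im[330:410:4,300].tolist(),im[330:410:4,340].tolist())
for z in(45,50,55,60,65):print(z,(proj(S,(574,264,z))-[240,90])*5)
```

```text
k1 [39, 67, 153, 236, 249, 249, 246, 240, 226, 209, 191, 170, 153, 140, 120, 109, 142, 204, 245, 249] [220, 246, 255, 254, 247, 232, 221, 210, 191, 178, 166, 154, 141, 126, 108, 119, 174, 234, 247, 249]
k2 [45, 42, 56, 82, 103, 140, 198, 244, 249, 246, 227, 189, 154, 140, 119, 110, 143, 204, 245, 249] [163, 168, 171, 164, 141, 129, 138, 166, 203, 209, 187, 159, 140, 126, 108, 119, 174, 234, 247, 248]
[47, 96, 202, 255, 255, 255, 255, 246, 214, 169, 154, 165, 172, 155, 109, 74, 117, 209, 255, 255] [241, 255, 255, 254, 252, 248, 241, 220, 178, 158, 162, 172, 166, 138, 90, 94, 171, 249, 255, 255]
45 [322.50200036 378.45454796]
50 [322.27055883 371.77180305]
55 [322.03767948 365.04810113]
60 [321.80334866 358.28305858]
65 [321.56755254 351.47628692]
```

View pics/k3.png

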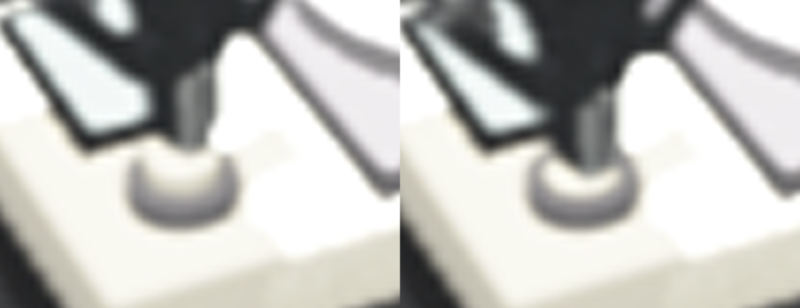

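View pics/k4.png

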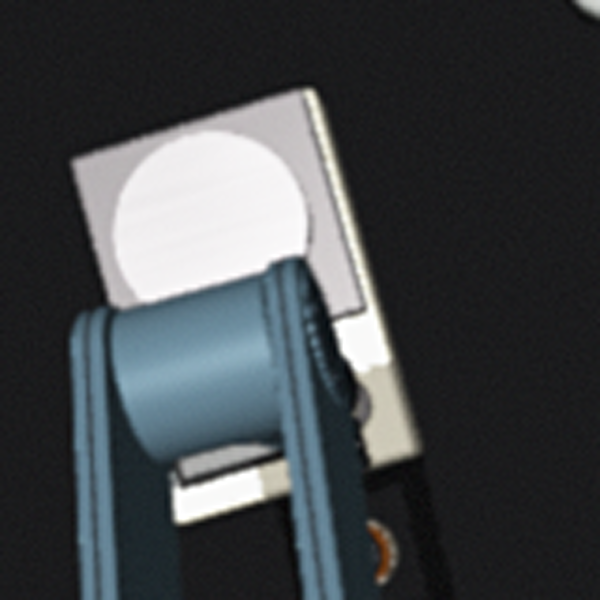

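The white cap looks sunk into its grey collar at 33 N. I'll back off in small steps: if it really is bottomed, about 5 N of spring force should remain and then fade over 6 mm.

Emit:
{"op": "apply_moves", "data": {
  "steps": [
    {"dx": 0, "dy": 0, "dz": -0.001, "rx": 0, "ry": 0, "rz": 0, "gripper": 255},
    {"dx": 0, "dy": 0, "dz": -0.001, "rx": 0, "ry": 0, "rz": 0, "gripper": 255},
    {"dx": 0, "dy": 0, "dz": -0.001, "rx": 0, "ry": 0, "rz": 0, "gripper": 255},
    {"dx": 0, "dy": 0, "dz": -0.001, "rx": 0, "ry": 0, "rz": 0, "gripper": 255},
    {"dx": 0, "dy": 0, "dz": -0.001, "rx": 0, "ry": 0, "rz": 0, "gripper": 255},
    {"dx": 0, "dy": 0, "dz": 0, "rx": 0, "ry": 0, "rz": 0, "gripper": 255},
    {"dx": 0, "dy": 0, "dz": 0, "rx": 0, "ry": 0, "rz": 0, "gripper": 255},
    {"dx": 0, "dy": 0, "dz": 0, "rx": 0, "ry": 0, "rz": 0, "gripper": 255},
    {"dx": 0, "dy": 0, "dz": 0, "rx": 0, "ry": 0, "rz": 0, "gripper": 255},
    {"dx": 0, "dy": 0, "dz": 0, "rx": 0, "ry": 0, "rz": 0, "gripper": 255}
  ]
}}

```text
time_s: 14.9
tcp_pos: [573.9, 264.2, 75.1]
tool_rot: [3.14, 0.0, 2.047]
ft_force: [-0.5, -0.4, 6.7]
width: -0.007
```

```bash
python3 look2.py k5
```

```text
15.0 [573.9 264.2  75. ] [3.14  0.    2.047] [-1.6 -0.4  6.9] -0.00044816878477801274
```

Emit:
{"op": "apply_moves", "data": {
  "steps": [
    {"dx": 0, "dy": 0, "dz": -0.001, "rx": 0, "ry": 0, "rz": 0, "gripper": 255},
    {"dx": 0, "dy": 0, "dz": -0.001, "rx": 0, "ry": 0, "rz": 0, "gripper": 255},
    {"dx": 0, "dy": 0, "dz": -0.001, "rx": 0, "ry": 0, "rz": 0, "gripper": 255},
    {"dx": 0, "dy": 0, "dz": 0, "rx": 0, "ry": 0, "rz": 0, "gripper": 255},
    {"dx": 0, "dy": 0, "dz": 0, "rx": 0, "ry": 0, "rz": 0, "gripper": 255},
    {"dx": 0, "dy": 0, "dz": 0, "rx": 0, "ry": 0, "rz": 0, "gripper": 255},
    {"dx": 0, "dy": 0, "dz": 0, "rx": 0, "ry": 0, "rz": 0, "gripper": 255},
    {"dx": 0, "dy": 0, "dz": 0, "rx": 0, "ry": 0, "rz": 0, "gripper": 255},
    {"dx": 0, "dy": 0, "dz": 0, "rx": 0, "ry": 0, "rz": 0, "gripper": 255},
    {"dx": 0, "dy": 0, "dz": 0, "rx": 0, "ry": 0, "rz": 0, "gripper": 255}
  ]
}}

```text
time_s: 16.25
tcp_pos: [573.6, 264.1, 77.3]
tool_rot: [3.141, 0.0, 2.047]
ft_force: [3.6, 1.9, 3.8]
width: 0.002
```

```bash
python3 look2.py k6
```

```text
16.35 [573.5 264.1  77.3] [-3.142  0.     2.047] [3.3 0.4 3.4] 0.0006825475283866987
```

At z = 75 the force is 6.9 N, and at 77.3 it is 3.6 N. That is a spring above a hard stop at about 74.6, so the key did reach the bottom. Now I'll release it and move clear.

Emit:
{"op": "apply_moves", "data": {
  "steps": [
    {"dx": 0, "dy": 0, "dz": -0.004, "rx": 0, "ry": 0, "rz": 0, "gripper": 255},
    {"dx": 0, "dy": 0, "dz": -0.005, "rx": 0, "ry": 0, "rz": 0, "gripper": 255},
    {"dx": 0, "dy": 0, "dz": -0.015, "rx": 0, "ry": 0, "rz": 0, "gripper": 255},
    {"dx": 0, "dy": 0, "dz": -0.025, "rx": 0, "ry": 0, "rz": 0, "gripper": 255},
    {"dx": 0, "dy": 0, "dz": -0.03, "rx": 0, "ry": 0, "rz": 0, "gripper": 255},
    {"dx": 0, "dy": 0, "dz": -0.03, "rx": 0, "ry": 0, "rz": 0, "gripper": 255},
    {"dx": 0, "dy": 0, "dz": -0.03, "rx": 0, "ry": 0, "rz": 0, "gripper": 255},
    {"dx": 0, "dy": 0, "dz": -0.02, "rx": 0, "ry": 0, "rz": 0, "gripper": 255},
    {"dx": 0, "dy": 0, "dz": 0, "rx": 0, "ry": 0, "rz": 0, "gripper": 255},
    {"dx": 0, "dy": 0, "dz": 0, "rx": 0, "ry": 0, "rz": 0, "gripper": 255}
  ]
}}

```text
time_s: 17.6
tcp_pos: [572.8, 263.9, 235.6]
tool_rot: [-3.14, -0.0, 2.047]
ft_force: [-0.1, 0.1, -0.4]
width: -0.004
```

Run:
```python
from h import *
S=eyes.snapshot("side");cv2.imwrite("pics/f.png",S["image"][:,:,::-1])
for a,b in(((83,237),0),((217,158),0)):
    print(plane(S,(220+a[0]/2,190+a[1]/2),0))
p=[(220+65/2,190+155/2),(220+217/2,190+72/2)]
for q in p:
  print(plane(S,q,150))
```

```text
[ 420.99233348 -160.66562193    0.        ]
[583.53672233 -81.68308862   0.        ]
[ 419.39930547 -162.73423696  150.        ]
[581.23314821 -81.09220081 150.        ]
```

View pics/f.png

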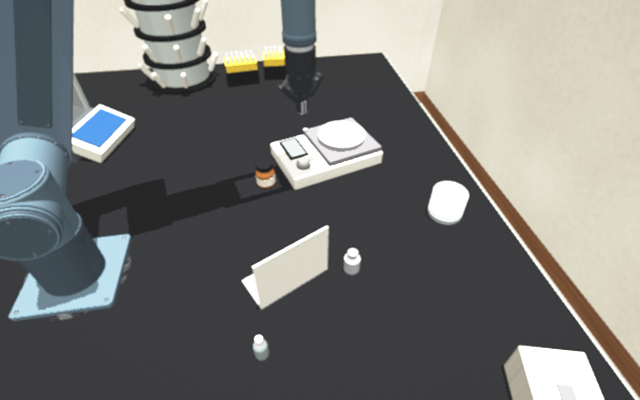

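The screen stands with its top edge directly above its heel to within about 2 mm, at the original heel line. The jar, vial and weight are unmoved at (265,175), (261,347) and (352,262). The key at (304,163) is back up and the arm is clear.

```bash
python3 -c "
from cell import bot
print(bot.close_job())"
```

```text
the job is handed in; nothing more can be done
None
```

The screen is standing upright on its foot again, the zero key was pressed fully down and released, and the job is handed in. It took about 18 s of the 48 s allowed, and no verdict was reported.

- **Screen:** I pushed the inner face of the foot, near its free edge, with two half-open fingertips. The force was about 2 N wherever I read it, and the screen tipped over by itself. In the last picture its top edge is within about 2 mm of plumb above the heel. The heel is within a few mm of where it was, close to the limit of the measurement.
- **Zero key:** I pressed it with the closed fingertips until it stopped, at about 33 N. Backing off gave 6.9 N just above the stop and 3.6 N about 2 mm higher, which fits a spring and a fully pressed key. It is back up in the last picture.
- **Left alone:** The vial, weight and jar stand at the same pixels as at the start, and the arm is clear of everything.

**One disagreement:** from the images I put the key top at about 58 mm, but the touch stop implies it was about 66 mm. The press therefore went further past the stop than intended. The wrist force stayed well below 120 N at the readings I took.

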